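# Count along the tart rack and slide a tart into the third gap

## Robot

A 6-joint arm with a two-finger parallel gripper is mounted at the origin on the work surface. World frame = base frame: x ahead of the robot, y to its left, z up, the work surface at z = 0. Lengths are in mm, angles in rad, forces in N, time in s.
With the tool pointing down it reaches from about 250 to 775 mm from the base axis. Payload 8.9 kg.
Tool frame: the origin (TCP) lies at the very end of the fingers, on their centre line; the grasp point (between the pads) lies 19 mm behind it; z points along the fingers, y is the line along which they close (so a half turn about z gives the same grasp; the last joint's range is limited). The gripper opens to 85 mm and grips with 20 to 120 N. Pads are 22 mm wide; open, the fingers measure 114 mm over their backs; the gripper's body (76 mm by 85 mm) begins 54 mm behind the grasp point. The pads swing forward as they close: fully open they stand 13 mm farther back than shut.
Start: joints at [-1.335, 0.291, -0.153, 1.127, 0, 1.431], TCP at [192.197, -488.553, 231.305] pointing down, gripper open.
Joint ranges: [-2.52, 2.52], [-0.91, 1.74], [-1.3, 1.37], [-1.96, 2.02], [-1.52, 1.47], [-3.14, 3.14]. Speed limits (rad/s): [2.22, 2.22, 2.79, 3.14, 3.14, 3.14].

## Interface

Orientations are given as [roll, pitch, yaw] about the fixed x, y, z axes, in that order (R = Rz(yaw) Ry(pitch) Rx(roll)).
In Python, from workcell import env gives the robot as it stands.
- The arm moves only by the tool drive_tool, never from a script. Its argument "rows" is a list of rows, each an object with "travel": the shift along the world's x, y, z as a fraction of full scale, a list of three; "angular": the turn, a rotation vector about the world's x, y, z as a fraction of full scale, a list of three; "jaw": the finger opening in mm, from 0 to 85.4. A call has 1 to 8 rows; each row is the pose to reach, as a shift and turn from the pose commanded when the call began, turning the shorter way round; what a row does not reach only later rows make up. Full scale, the value 1, is 400 mm for a shift and 180 degrees for a turn. A row lasts 1/12 s, in which the tool goes at most 41.7 mm and 7.16 degrees, less where a joint would pass 70% of its speed; a pose out of reach is approached as far as the arm can. A call with a number of a shift or a turn outside -1 to 1 is refused whole. A call with a gripper value outside its range is refused whole. The fingers move at their own pace and stop on an object; "squeeze" is the grip in N (left out, the last holds). Time passes only in rows, so rows that repeat a pose let the fingers close. It gives the time, the measured TCP pose, the force, the opening and the grip force at its end, in the units of the state.
- env.state(): the state, without advancing time (a new reading comes with each control period).
- env.camera(name): name is "scene" or "top"; returns the picture (480x640x3 uint8, red, green, blue); there is no depth.
- env.camera_info(name): a dict with "camera_matrix" (3x3 intrinsics, pixels), "R" (3x3) and "t" (3): a world point X has camera coordinates R X + t. Camera axes: x right, y down, z forward; pixel columns grow to the right and rows downward; lengths in mm; the calibration is good to about 2 mm. A picture is of the moment at which its call begins. camera_info takes no time and is no camera call.
- env.close_job(): hands the job in; it is judged then, once.
Trained networks look in the newest picture that a camera, given by its name, has taken for a name from the list of things; names that differ only in an ending like _2 or _b are one class to them, and where a whole thing is asked for, a point or a joint stands for the part that bears it (a point fixed in the world has none). Each returns a list of dicts, best first, with "confidence" (0 to 1); they miss things now and then, are a little off and sometimes report something else, mostly with a low value. They report only what shows in the picture. A call takes as long as a camera call. They do not tell look-alikes from the thing itself.
- env.cut_out(query, camera): "pixels" (480x640 bool, what is visible of it) and "rect" ([left, top, right, bottom] in pixels, round what is visible of it).
- env.mark_of(query, camera): "location" ([column, row] in pixels: a listed point, or the origin of a listed thing).
The state is a dict: "t": time; "joint_positions": joint angles; "joint_vel": joint speeds; "joint_efforts": joint torques, N m; "tool_pos": TCP position; "ee_rot": TCP orientation; "force": force on the tool from outside, world axes, zero at the start; "torque": the same for the moment, N m; "gripper_width": finger opening in mm; "gripper_force": force on a finger pad.
Only numpy, scipy, OpenCV 4.12 (cv2) and the standard library are available. Lean on these libraries where they do the work, as an engineer would, in place of code of your own. Each camera call takes 0.05 s, during which the arm holds its last target. There are 200 camera calls.

## Task

Starting at the end of the rack where the black sign stands, count the gaps, filled ones too, by running a fingertip along the top of the steel rail behind them: touch it behind the first gap, then the second, then the third, and no further. Then push the lone cream-topped tart that stands between you and the rack along the counter into that third gap until it is fully home against the back stop. Only push, never lift or tip the tart; leave the other tarts, the sign and the jar where they are.

Things in the scene. Friction and masses are not known exactly. Their poses are not given: they have to be found in the camera images.
- rack: Fixed wooden rack on the counter, 378 mm wide, six gaps side by side, open towards the robot; yaw varies. Origin: counter level, midway along. Its x points from the mouths to the back, y along the row to the robot's left. Seven dividers 6 mm thick, 22 mm high, from x = -30 to +30 mm, every 62 mm from y = 186 to -186; gaps 56 mm clear, centres at y = 155, 93, 31, -31, -93, -155. No floor.
- rack_back (a point): Centre of the rack's back stop: counter level, on the face that tarts rest against (rack x = +24 mm, y = 0). The stop is 12 mm high and closes all six gaps; a tart fully home touches it and has its centre at rack x = 0. Tarts slide on the counter straight into a gap.
- rail_mid (a point): Middle of the steel rail's flat top, 50 mm above the counter, at rack x = 34 mm, y = 0. The rail runs the rack's whole width along its y on thin posts; 14 mm wide, 8 mm thick. It is sprung: pushed down it starts to give at 2 to 3 N and goes down 8 mm at most, at about 8 N; it springs back up.
- tart: The tart to be put away: a mini tartlet fixed on its gold board, topped with one white dab of cream, standing alone on the counter between the robot and the rack. Round, 48 mm across, pastry rim at 26 mm and cream to 40 mm high, about 70 g. Origin: centre of its underside, z up.
- sign: Black blank price sign, an upright plate 60 mm wide (y), 4 mm thick, 75 mm high, on a foot 36 x 60 mm; loose. It stands on the counter just beyond one end of the rack (left or right, 226 mm from the rack's middle) and marks the end from which gaps are counted. Origin: centre of the underside.
- jar: Lidded glass sugar jar, 48 mm across, 75 mm high, loose, just beyond the other end of the rack. Bystander. Origin: centre of its underside.
- tart_b: A tart topped with a ring of nuts, 48 mm across, 33 mm high, already sitting in the second gap from the robot's left. Bystander. Origin: centre of its underside.
- tart_c: A tart topped with a ring of nuts, 48 mm across, 33 mm high, already sitting in the last gap on the robot's right. Bystander. Origin: centre of its underside.
- rail_a: The stretch of the rail behind the first (leftmost) gap in the robot's left-to-right order, 36 mm long along the rail, 14 mm wide, centred on the gap (rack y = 155 mm). Origin: centre of its flat top face, 50 mm above the counter.
- rail_b: The stretch of the rail behind the second gap in the robot's left-to-right order, 36 mm long along the rail, 14 mm wide, centred on the gap (rack y = 93 mm). Origin: centre of its flat top face, 50 mm above the counter.
- rail_c: The stretch of the rail behind the third gap in the robot's left-to-right order, 36 mm long along the rail, 14 mm wide, centred on the gap (rack y = 31 mm). Origin: centre of its flat top face, 50 mm above the counter.
- rail_d: The stretch of the rail behind the fourth gap in the robot's left-to-right order, 36 mm long along the rail, 14 mm wide, centred on the gap (rack y = -31 mm). Origin: centre of its flat top face, 50 mm above the counter.
- rail_e: The stretch of the rail behind the fifth gap in the robot's left-to-right order, 36 mm long along the rail, 14 mm wide, centred on the gap (rack y = -93 mm). Origin: centre of its flat top face, 50 mm above the counter.
- rail_f: The stretch of the rail behind the sixth (rightmost) gap in the robot's left-to-right order, 36 mm long along the rail, 14 mm wide, centred on the gap (rack y = -155 mm). Origin: centre of its flat top face, 50 mm above the counter.
There are look-alikes about, which are no part of the job. There is more than one size of the sign; the one meant has the size given above.

How it is judged:
By the outcome, as a careful person would: the job done as asked, in the order asked, and still so for the second after the job is handed in, with the robot touching nothing.
It also fails if it takes over 61 s, if anything falls off the work surface, if the arm or the gripper's body presses on something with over 40 N, if the wrist force passes 120 N, or if a joint passes its speed limit or range.

## Working session

There is one attempt and no reset: what is moved stays moved. The work goes in short steps, Python scripts to look and compute and a tool call to move; the robot and the scene stay as the last step left them, time stands still between calls to the robot, and variables do not carry over. Pictures are saved under pics/ and viewed, at most 11 in all, crops included, and the job is handed in when it is done.

Besides the shell and the picture viewer there is one more tool, called by a JSON object that holds its "name" and its "arguments". drive_tool: Moves the arm, as the interface text tells. Its arguments: {"type":"object","properties":{"rows":{"type":"array"},"squeeze":{"type":"number"}},"required":["rows"]}

```bash
mkdir -p pics; cat > h.py <<'E'
import numpy as np, cv2
from workcell import env
def ray(cam,px,z):
    c=env.camera_info(cam);K,R,t=[np.array(c[k],float) for k in("camera_matrix","R","t")]
    d=R.T@np.linalg.inv(K)@np.array([px[0],px[1],1.]);o=-R.T@t
    return o+d*(z-o[2])/d[2]
def proj(cam,X):
    c=env.camera_info(cam);K,R,t=[np.array(c[k],float) for k in("camera_matrix","R","t")]
    p=K@(R@np.array(X,float)+t);return p[:2]/p[2]
E
python3 - <<'E'
from h import *
for c in("top","scene"):
    cv2.imwrite(f"pics/{c}0.png",env.camera(c)[:,:,::-1])
    for q,z in(("rack",0),("rack_back",0),("rail_mid",50),("tart",0),("sign",0),("jar",0),("rail_a",50)):
        for d in env.mark_of(q,c)[:6]:
            p=d["location"];print(c,q,round(d["confidence"],2),np.round(p),np.round(ray(c,p,z)))
print(env.state())
E
```

```text
top rack 0.79 [325. 238.] [602.  25.   0.]
top rack_back 0.55 [324. 227.] [624.  28.   0.]
top rail_mid 0.63 [321. 215.] [641.  33.  50.]
top tart 0.78 [279. 242.] [590. 121.   0.]
top tart 0.55 [290. 307.] [457.  93.   0.]
top sign 0.9 [429. 232.] [ 618. -192.    0.]
top sign 0.74 [455. 198.] [ 692. -247.    0.]
top sign 0.53 [439. 274.] [ 531. -213.    0.]
top rail_a 0.69 [307. 222.] [626.  61.  50.]
top rail_a 0.63 [340. 217.] [638.  -4.  50.]
top rail_a 0.61 [368. 216.] [642. -60.  50.]
top rail_a 0.58 [244. 224.] [620. 187.  50.]
top rail_a 0.5 [274. 218.] [634. 128.  50.]
top rail_a 0.5 [277. 242.] [584. 120.  50.]
scene rack 0.97 [316. 260.] [598.  28.   0.]
scene rack 0.24 [230. 260.] [ 604. -132.    0.]
scene rack_back 0.71 [316. 272.] [630.  30.   0.]
scene rail_mid 0.72 [315. 251.] [628.  28.  50.]
scene rail_mid 0.7 [436. 260.] [642. 236.  50.]
scene rail_mid 0.47 [373. 250.] [622. 131.  50.]
scene tart 0.75 [232. 260.] [ 602. -129.    0.]
scene tart 0.7 [356. 213.] [451. 102.   0.]
scene sign 0.84 [194. 264.] [ 617. -198.    0.]
scene sign 0.83 [155. 295.] [ 696. -248.  
[... 406 characters left out ...]
tions': array([-1.33528907e+00,  2.90690387e-01, -1.53409038e-01,  1.12669507e+00,
        1.07068450e-05,  1.43150940e+00]), 'joint_vel': array([ 3.65350349e-04, -7.36711395e-05, -4.43908341e-04,  2.45602850e-04,
        2.12922477e-03,  5.83510314e-05]), 'joint_efforts': array([-1.69281364e-03, -5.36978567e+01,  3.31630147e+01,  1.52497694e-03,
       -2.95237478e-04,  1.40775839e-05]), 'tool_pos': array([ 192.2050444 , -488.54800801,  231.30672477]), 'ee_rot': array([ 3.14158935e+00, -1.03490670e-05,  3.74794180e-01]), 'force': array([ 0.57682816,  0.67476427, -1.10117599]), 'torque': array([ 0.06504087,  0.00238345, -0.05596409]), 'gripper_force': 0.0, 'gripper_width': 85.29495164003954}
```

View pics/top0.png

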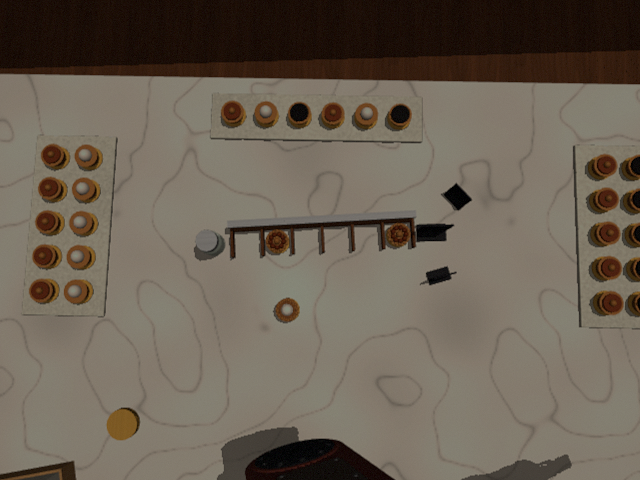

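View pics/scene0.png

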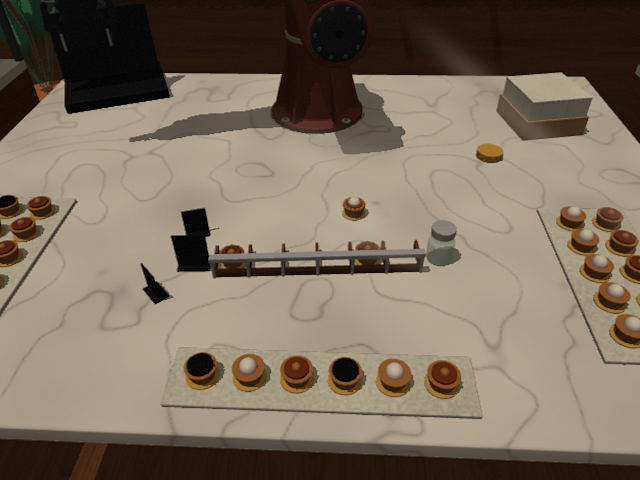

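The top view shows the rack at columns 228-415 with the rail at row ~219. The large black sign is at (432,232), at the robot's right end, and the jar is at (208,241), at the left end. So the count goes f → e → d and the target gap is rail_d, at rack y = -31.

What could be taken for the wanted things:
- **Sign:** (432,232), (457,197) or (439,276). The one at the rack end is the biggest, so I choose that.
- **Cream tart:** (287,310) stands alone. The cream tarts on the trays at (265,112), (367,115) and (87,157) are look-alikes, so I choose (287,310).

Next I check these in a close crop.

```bash
python3 - <<'E'
from h import *
im=cv2.imread("pics/top0.png")[195:330,220:460];cv2.imwrite("pics/tc.png",cv2.resize(im,None,fx=3.3333,fy=3.3333,interpolation=cv2.INTER_CUBIC))
im=cv2.imread("pics/scene0.png")[185:315,200:440];cv2.imwrite("pics/sc.png",cv2.resize(im,None,fx=3.3333,fy=3.3333,interpolation=cv2.INTER_CUBIC))
E
```

```text
(no output)
```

View pics/tc.png

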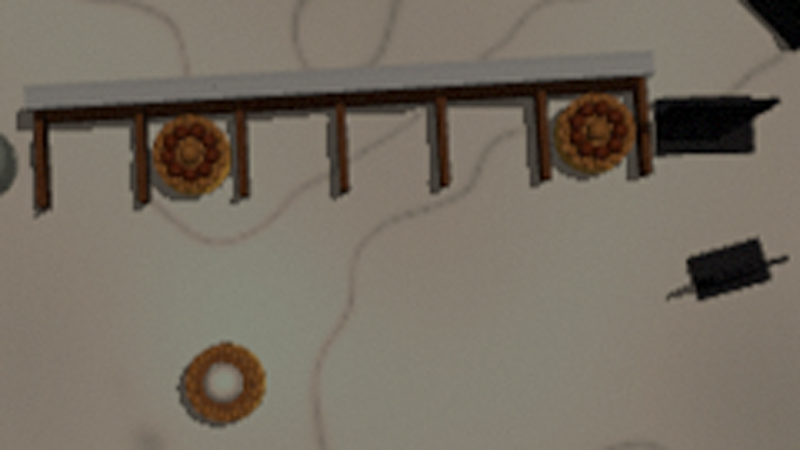

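View pics/sc.png

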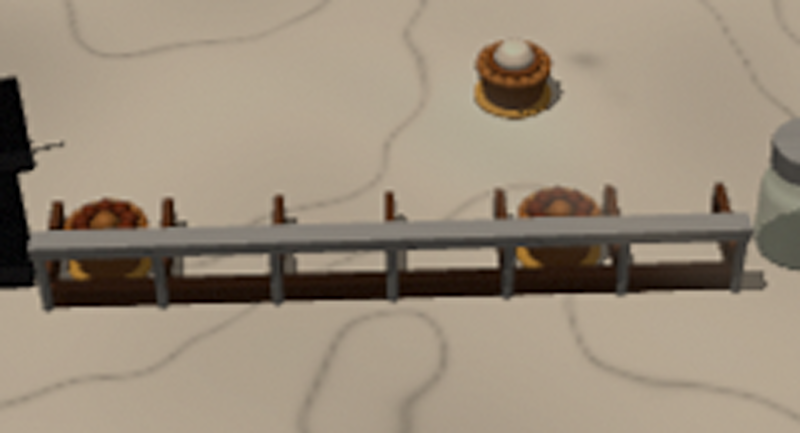

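The crops confirm the lone tart with white cream on a gold board, at top pixel (287,310) and scene pixel (354,213). They also show the big sign touching the right end zone, and gaps d and e empty. Next I fit the rack pose.

```bash
cat > fit.py <<'E'
from h import *
from scipy.optimize import least_squares
T=lambda p:np.array(p)/3.3333+[220,195]
S=lambda p:np.array(p)/3.3333+[200,185]
P=[]
for p,x,y in(((25,86),41,189),((25,108),27,189),((653,52),41,-189),((653,75),27,-189)):P.append(("top",T(p),(x,y,50)))
for i,p in enumerate([(42,209),(142,203),(243,197),(343,192),(443,186),(543,181),(645,174)]):P.append(("top",T(p),(-30,186-62*i,22)))
for p,x,y in(((30,236),27,-189),((748,214),27,189),((33,252),41,-189),((750,231),41,189)):P.append(("scene",S(p),(x,y,50)))
def W(q,X): c,s=np.cos(q[2]),np.sin(q[2]); return np.array([q[0]+c*X[0]-s*X[1],q[1]+s*X[0]+c*X[1],X[2]])
f=lambda q:np.concatenate([proj(c,W(q,X))-p for c,p,X in P])
r=least_squares(f,[602,26,0],x_scale=[10,10,.01],loss="soft_l1");q=r.x
E
python3 - <<'E'
from fit import *
print(q,np.round(f(q).reshape(-1,2),1).tolist())
for n in range(6):print("abcdef"[n],W(q,(34,155-62*n,50)).round(1))
for X in((0,-31,0),(-100,-31,0)):print(W(q,X).round(1))
Q=[("top",T((223,384)),26),("top",T((222,381)),39),("scene",S((512,97)),3),("scene",S((514,54)),37)]
for c,p,z in Q:print(c,z,ray(c,p,z).round(1))
g=lambda t:np.concatenate([proj(c,[*t,z])-p for c,p,z in Q]);t=least_squares(g,[455,95]).x;print("tart",t.round(1),g(t).round(1))
c,s=np.cos(q[2]),np.sin(q[2]);d=t-q[:2];print("in rack",c*d[0]+s*d[1],-s*d[0]+c*d[1])
E
```

```text
[5.99111533e+02 3.03465164e+01 7.60314986e-02] [[-0.7, -0.2], [-0.5, 0.2], [-0.2, -0.2], [0.3, -0.2], [-0.6, -0.6], [-0.2, -0.4], [-0.1, -0.3], [0.3, -0.4], [0.7, -0.3], [1.1, -0.4], [1.0, 0.0], [0.4, -2.4], [0.3, -1.7], [-1.5, -1.8], [1.1, -1.4]]
a [621.2 187.5  50. ]
b [625.9 125.7  50. ]
c [630.7  63.8  50. ]
d [635.4   2.   50. ]
e [640.1 -59.8  50. ]
f [ 644.8 -121.6   50. ]
[ 6.015e+02 -6.000e-01  0.000e+00]
[501.8  -8.2   0. ]
top 26 [450.5  98.1  26. ]
top 39 [452.5  97.8  39. ]
scene 3 [460.1  97.8   3. ]
scene 37 [461.6  98.   37. ]
tart [453.9  98. ] [ 0.1 -1.7 -0.1 -0.7  0.1 -1.8 -0.  -2.3]
in rack -139.64931432617414 78.48774612089586
```

{"name": "drive_tool", "arguments": {"rows": [{"travel": [0.55, 0.45, -0.12], "angular": [0, 0, 0.3], "jaw": 0}, {"travel": [0.55, 0.45, -0.12], "angular": [0, 0, 0.3], "jaw": 0}, {"travel": [0.55, 0.45, -0.12], "angular": [0, 0, 0.3], "jaw": 0}, {"travel": [0.55, 0.45, -0.12], "angular": [0, 0, 0.3], "jaw": 0}, {"travel": [0.55, 0.45, -0.12], "angular": [0, 0, 0.3], "jaw": 0}, {"travel": [0.55, 0.45, -0.12], "angular": [0, 0, 0.3], "jaw": 0}, {"travel": [0.55, 0.45, -0.12], "angular": [0, 0, 0.3], "jaw": 0}, {"travel": [0.55, 0.45, -0.12], "angular": [0, 0, 0.3], "jaw": 0}], "squeeze": 20}}

```text
t: 1.47
tool_pos: [415.8, -303.9, 182.2]
ee_rot: [3.142, -0.002, 1.33]
force: [-1.4, 0.4, 0.2]
gripper_width: 0.2
gripper_force: 0.0
```

{"name": "drive_tool", "arguments": {"rows": [{"travel": [0.58, 0.467, -0.1], "angular": [0, 0, 0.105], "jaw": 0}, {"travel": [0.58, 0.467, -0.1], "angular": [0, 0, 0.105], "jaw": 0}, {"travel": [0.58, 0.467, -0.1], "angular": [0, 0, 0.105], "jaw": 0}, {"travel": [0.58, 0.467, -0.1], "angular": [0, 0, 0.105], "jaw": 0}, {"travel": [0.58, 0.467, -0.1], "angular": [0, 0, 0.105], "jaw": 0}, {"travel": [0.58, 0.467, -0.1], "angular": [0, 0, 0.105], "jaw": 0}, {"travel": [0.58, 0.467, -0.1], "angular": [0, 0, 0.105], "jaw": 0}, {"travel": [0.58, 0.467, -0.24], "angular": [0, 0, 0.105], "jaw": 0}]}}

```text
t: 2.13
tool_pos: [651.7, -120.3, 109.2]
ee_rot: [3.128, 0.004, 1.651]
force: [2.4, -0.5, 1.1]
gripper_width: -0.0
gripper_force: 0.0
```

{"name": "drive_tool", "arguments": {"rows": [{"travel": [0, 0, -0.06], "angular": [0, 0, 0], "jaw": 0}, {"travel": [0, 0, -0.12], "angular": [0, 0, 0], "jaw": 0}, {"travel": [0, 0, -0.12], "angular": [0, 0, 0], "jaw": 0}, {"travel": [0, 0, -0.12], "angular": [0, 0, 0], "jaw": 0}]}}

```text
t: 2.47
tool_pos: [641.4, -123.0, 54.6]
ee_rot: [-3.139, -0.001, 1.647]
force: [0.7, -0.3, 1.0]
gripper_width: 0.1
gripper_force: 0.0
```

```bash
python3 - <<'E'
from h import *
s=env.state();print(s["tool_pos"].round(1),s["ee_rot"].round(3),s["force"].round(1))
a=[]
for c in("top","scene"):
    im=env.camera(c)[:,:,::-1].copy();u=proj(c,s["tool_pos"]);print(c,u.round(1))
    x,y=int(u[0])-60,int(u[1])-45
    im=im[y:y+90,x:x+120];im=cv2.resize(im,(480,360),interpolation=cv2.INTER_CUBIC)
    cv2.drawMarker(im,tuple(int(v) for v in (u-[x,y])*4),(0,255,0),0,14,1);a.append(im)
cv2.imwrite("pics/hov.png",cv2.resize(np.hstack(a),(800,300)))
E
```

```text
[ 641.4 -123.    54.6] [-3.139e+00 -1.000e-03  1.647e+00] [ 0.7 -0.3  1. ]
top [399.9 216.1]
scene [227.7 252.3]
```

View pics/hov.png

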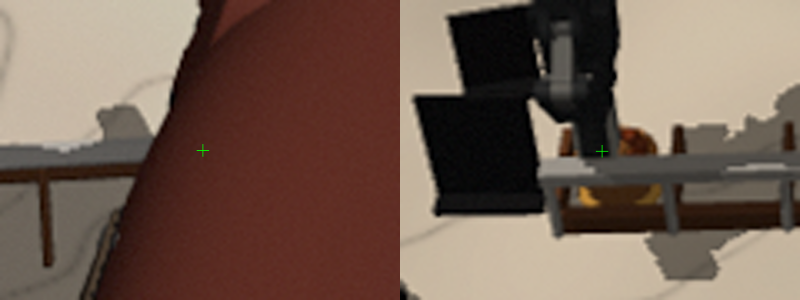

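The scene crop shows the closed fingertip at about (597,157), just on the robot side of the rail's near edge at row 160. The arm hides the rail in the top view. I shift x by +6 mm and descend.

{"name": "drive_tool", "arguments": {"rows": [{"travel": [0.015, 0, 0], "angular": [0, 0, 0], "jaw": 0}, {"travel": [0.015, 0, -0.005], "angular": [0, 0, 0], "jaw": 0}, {"travel": [0.015, 0, -0.01], "angular": [0, 0, 0], "jaw": 0}, {"travel": [0.015, 0, -0.013], "angular": [0, 0, 0], "jaw": 0}, {"travel": [0.015, 0, -0.016], "angular": [0, 0, 0], "jaw": 0}, {"travel": [0.015, 0, -0.016], "angular": [0, 0, 0], "jaw": 0}, {"travel": [0.015, 0, -0.016], "angular": [0, 0, 0], "jaw": 0}]}}

```text
t: 3.15
tool_pos: [648.4, -123.4, 49.2]
ee_rot: [3.141, 0.0, 1.647]
force: [-0.4, -0.0, 2.3]
gripper_width: -0.1
gripper_force: 1.1
```

{"name": "drive_tool", "arguments": {"rows": [{"travel": [0, 0, -0.004], "angular": [0, 0, 0], "jaw": 0}, {"travel": [0, 0, -0.007], "angular": [0, 0, 0], "jaw": 0}, {"travel": [0, 0, -0.007], "angular": [0, 0, 0], "jaw": 0}, {"travel": [0, 0, -0.007], "angular": [0, 0, 0], "jaw": 0}]}}

```text
t: 3.48
tool_pos: [648.5, -123.4, 46.3]
ee_rot: [3.141, 0.0, 1.647]
force: [1.0, -0.9, 3.3]
gripper_width: 0.0
gripper_force: 2.0
```

```bash
python3 - <<'E'
from h import *
s=env.state();print(s["tool_pos"].round(1),s["force"].round(1),s["torque"].round(2))
c="scene";im=env.camera(c)[:,:,::-1];u=proj(c,s["tool_pos"]);x,y=int(u[0])-25,int(u[1])-20
im=cv2.resize(im[y:y+40,x:x+50],None,fx=12,fy=12,interpolation=cv2.INTER_CUBIC);print(u,x,y)
cv2.imwrite("pics/touch.png",im)
E
```

```text
[ 648.5 -123.4   46.3] [ 1.  -0.9  3.3] [-0.19  0.04  0.02]
[227.31552597 258.53364463] 202 238
```

View pics/touch.png

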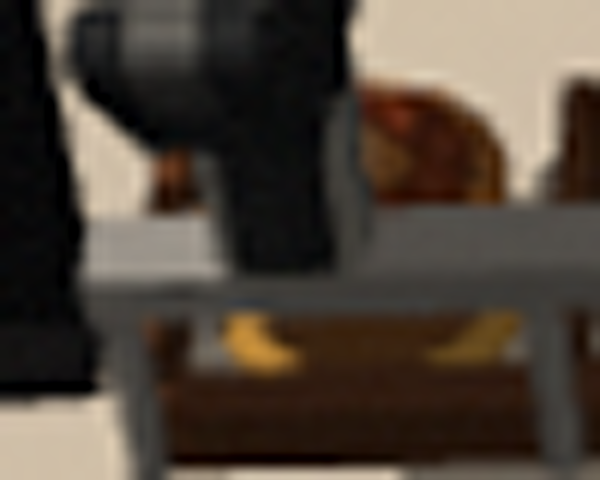

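The tip rests on the rail: its lower edge is at crop row 268, and the rail's top face spans rows 205-275. Next I check where it sits along the rail against the posts at crop columns 140 and 555.

```bash
python3 - <<'E'
from fit import *
print(q)
for y in(-186,-155,-124):
    u=proj("scene",W(q,(34,y,46)));print(y,((u-[202,238])*12).round(),W(q,(34,y,46)).round(1))
print(((proj("scene",[648.5,-123.4,46.3])-[202,238])*12).round())
E
```

```text
[5.99111533e+02 3.03465164e+01 7.60314986e-02]
-186 [108. 237.] [ 647.1 -152.5   46. ]
-155 [321. 231.] [ 644.8 -121.6   46. ]
-124 [534. 225.] [642.4 -90.7  46. ]
[304. 246.]
```

{"name": "drive_tool", "arguments": {"rows": [{"travel": [0, 0, -0.003], "angular": [0, 0, 0], "jaw": 0}, {"travel": [-0.002, 0.025, -0.003], "angular": [0, 0, 0], "jaw": 0}, {"travel": [-0.004, 0.05, -0.003], "angular": [0, 0, 0], "jaw": 0}, {"travel": [-0.006, 0.075, -0.003], "angular": [0, 0, 0], "jaw": 0}, {"travel": [-0.008, 0.1, -0.003], "angular": [0, 0, 0], "jaw": 0}, {"travel": [-0.01, 0.125, -0.003], "angular": [0, 0, 0], "jaw": 0}, {"travel": [-0.012, 0.158, -0.003], "angular": [0, 0, 0], "jaw": 0}, {"travel": [-0.012, 0.16, -0.003], "angular": [0, 0, 0], "jaw": 0}]}}

```text
t: 4.2
tool_pos: [643.1, -56.2, 44.9]
ee_rot: [-3.141, -0.001, 1.649]
force: [-0.3, 2.2, 4.8]
gripper_width: -0.4
gripper_force: 2.4
```

```bash
python3 - <<'E'
from h import *
s=env.state();print(s["tool_pos"].round(1),s["force"].round(1),s["torque"].round(2))
E
```

```text
[643.1 -56.2  44.9] [-0.3  2.2  4.8] [0.66 0.12 0.  ]
```

{"name": "drive_tool", "arguments": {"rows": [{"travel": [0, 0, 0], "angular": [0, 0, 0], "jaw": 0}, {"travel": [-0.002, 0.025, 0], "angular": [0, 0, 0], "jaw": 0}, {"travel": [-0.004, 0.05, 0], "angular": [0, 0, 0], "jaw": 0}, {"travel": [-0.006, 0.075, 0], "angular": [0, 0, 0], "jaw": 0}, {"travel": [-0.008, 0.1, 0], "angular": [0, 0, 0], "jaw": 0}, {"travel": [-0.01, 0.125, 0], "angular": [0, 0, 0], "jaw": 0}, {"travel": [-0.012, 0.147, 0], "angular": [0, 0, 0], "jaw": 0}, {"travel": [-0.012, 0.15, 0], "angular": [0, 0, 0], "jaw": 0}]}}

```text
t: 4.87
tool_pos: [638.3, 2.6, 44.9]
ee_rot: [-3.141, -0.001, 1.649]
force: [0.1, -2.0, 4.8]
gripper_width: -0.2
gripper_force: 2.4
```

{"name": "drive_tool", "arguments": {"rows": [{"travel": [0, 0, 0], "angular": [0, 0, 0], "jaw": 0}, {"travel": [0, 0, 0.04], "angular": [0, 0, 0], "jaw": 0}, {"travel": [0, 0, 0.14], "angular": [0, 0, 0], "jaw": 0}, {"travel": [0, 0, 0.2], "angular": [0, 0, 0], "jaw": 0}, {"travel": [0, 0, 0.2], "angular": [0, 0, 0], "jaw": 0}]}}

```text
t: 5.28
tool_pos: [641.2, 0.6, 129.7]
ee_rot: [3.135, 0.0, 1.647]
force: [0.6, -0.3, 0.7]
gripper_width: -0.1
gripper_force: 0.0
```

{"name": "drive_tool", "arguments": {"rows": [{"travel": [-0.463, 0.37, 0], "angular": [0, 0, 0], "jaw": 16}, {"travel": [-0.463, 0.37, 0], "angular": [0, 0, 0], "jaw": 16}, {"travel": [-0.463, 0.37, 0], "angular": [0, 0, 0], "jaw": 16}, {"travel": [-0.463, 0.37, 0], "angular": [0, 0, 0], "jaw": 16}, {"travel": [-0.463, 0.37, 0], "angular": [0, 0, 0], "jaw": 16}, {"travel": [-0.463, 0.37, -0.06], "angular": [0, 0, 0], "jaw": 16}, {"travel": [-0.463, 0.37, -0.14], "angular": [0, 0, 0], "jaw": 16}, {"travel": [-0.463, 0.37, -0.2], "angular": [0, 0, 0], "jaw": 16}]}}

```text
t: 5.95
tool_pos: [451.1, 149.8, 43.3]
ee_rot: [-3.14, -0.001, 1.65]
force: [-0.3, -0.8, -0.7]
gripper_width: 15.9
gripper_force: 0.0
```

```bash
python3 - <<'E'
from h import *
s=env.state();print(s["tool_pos"].round(1),s["ee_rot"].round(3),s["gripper_width"])
a=[]
for c in("top","scene"):
    im=env.camera(c)[:,:,::-1].copy();u=proj(c,s["tool_pos"]);print(c,u.round(1))
    x,y=int(u[0])-50,int(u[1])-37
    im=im[y:y+75,x:x+100];im=cv2.resize(im,(400,300),interpolation=cv2.INTER_CUBIC);print(x,y)
    cv2.drawMarker(im,tuple(int(v) for v in (u-[x,y])*4),(0,255,0),0,14,1);a.append(im)
cv2.imwrite("pics/pa.png",np.hstack(a))
E
```

```text
[451.1 149.8  43.3] [-3.14e+00 -1.00e-03  1.65e+00] 15.942375873399035
top [260.  309.5]
210 272
scene [380.1 196.1]
330 159
```

View pics/pa.png

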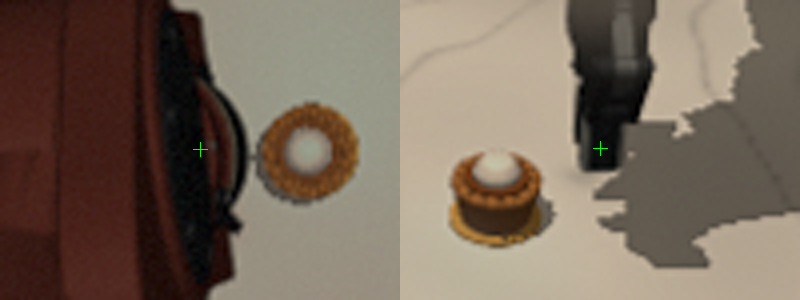

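In the top crop the tart is at (310,150) relative to the tool marker at (200,149). In the scene crop the tart's base is at (497,215) and the fingertip's lower edge is at row 170, so the tool is clear of the tart and slightly nearer the robot. I shift x by +7 mm, open to 30 to cradle the tart, and lower.

{"name": "drive_tool", "arguments": {"rows": [{"travel": [0.017, 0, -0.03], "angular": [0, 0, 0], "jaw": 30}, {"travel": [0.017, 0, -0.06], "angular": [0, 0, 0], "jaw": 30}, {"travel": [0.017, 0, -0.08], "angular": [0, 0, 0], "jaw": 30}, {"travel": [0.017, 0, -0.085], "angular": [0, 0, 0], "jaw": 30}, {"travel": [0.017, 0, -0.085], "angular": [0, 0, 0], "jaw": 30}, {"travel": [0.017, 0, -0.085], "angular": [0, 0, 0], "jaw": 30}]}}

```text
t: 6.55
tool_pos: [460.5, 148.7, 11.5]
ee_rot: [3.141, -0.0, 1.647]
force: [-0.1, -0.5, 0.2]
gripper_width: 29.9
gripper_force: 0.0
```

{"name": "drive_tool", "arguments": {"rows": [{"travel": [0.001, -0.02, -0.005], "angular": [0, 0, 0], "jaw": 30}, {"travel": [0.003, -0.04, -0.005], "angular": [0, 0, 0], "jaw": 30}, {"travel": [0.004, -0.055, -0.005], "angular": [0, 0, 0], "jaw": 30}, {"travel": [0.005, -0.07, -0.005], "angular": [0, 0, 0], "jaw": 30}, {"travel": [0.006, -0.085, -0.005], "angular": [0, 0, 0], "jaw": 30}, {"travel": [0.008, -0.1, -0.005], "angular": [0, 0, 0], "jaw": 30}, {"travel": [0.009, -0.115, -0.005], "angular": [0, 0, 0], "jaw": 30}, {"travel": [0.01, -0.13, -0.005], "angular": [0, 0, 0], "jaw": 30}]}}

```text
t: 7.22
tool_pos: [464.4, 96.1, 8.9]
ee_rot: [3.142, -0.0, 1.647]
force: [0.3, 1.3, 1.4]
gripper_width: 30.1
gripper_force: 0.7
```

```bash
python3 - <<'E'
from h import *
s=env.state();print(s["tool_pos"].round(1),s["force"].round(1))
for c in("top","scene"):
    env.camera(c)
    for d in env.mark_of("tart",c)[:4]:print(c,round(d["confidence"],2),ray(c,d["location"],0).round(1))
E
```

```text
[464.4  96.1   8.9] [0.3 1.3 1.4]
top 0.95 [590.3 124.6   0. ]
top 0.83 [ 609.2 -127.6    0. ]
top 0.56 [463.2  59.2   0. ]
scene 0.66 [591.1 120.8   0. ]
scene 0.62 [ 608.2 -126.6    0. ]
scene 0.56 [456.7  63.8   0. ]
```

{"name": "drive_tool", "arguments": {"rows": [{"travel": [0.002, -0.025, 0], "angular": [0, 0, 0], "jaw": 30}, {"travel": [0.004, -0.05, 0], "angular": [0, 0, 0], "jaw": 30}, {"travel": [0.006, -0.08, 0], "angular": [0, 0, 0], "jaw": 30}, {"travel": [0.008, -0.11, 0], "angular": [0, 0, 0], "jaw": 30}, {"travel": [0.011, -0.14, 0], "angular": [0, 0, 0], "jaw": 30}, {"travel": [0.013, -0.165, 0], "angular": [0, 0, 0], "jaw": 30}, {"travel": [0.014, -0.18, 0], "angular": [0, 0, 0], "jaw": 30}, {"travel": [0.0145, -0.19, 0], "angular": [0, 0, 0], "jaw": 30}]}}

```text
t: 8.08
tool_pos: [470.1, 19.7, 8.9]
ee_rot: [-3.142, 0.0, 1.646]
force: [0.1, 1.1, -0.5]
gripper_width: 30.2
gripper_force: 0.2
```

{"name": "drive_tool", "arguments": {"rows": [{"travel": [-0.001, 0.03, 0], "angular": [0, 0, 0], "jaw": 30}, {"travel": [-0.005, 0.06, 0], "angular": [0, 0, 0], "jaw": 30}, {"travel": [-0.01, 0.08, 0.05], "angular": [0, 0, 0], "jaw": 30}, {"travel": [-0.04, 0.08, 0.14], "angular": [0, 0, 0.02], "jaw": 30}, {"travel": [-0.12, 0.06, 0.16], "angular": [0, 0, 0.06], "jaw": 16}, {"travel": [-0.17, 0.04, 0.18], "angular": [0, 0, 0.1], "jaw": 16}, {"travel": [-0.17, 0, 0.18], "angular": [0, 0, 0.14], "jaw": 16}, {"travel": [-0.17, -0.05, 0.18], "angular": [0, 0, 0.17], "jaw": 16}]}}

```text
t: 8.75
tool_pos: [401.2, 1.0, 81.6]
ee_rot: [3.141, 0.0, 2.19]
force: [0.9, -0.4, -1.5]
gripper_width: 16.0
gripper_force: 0.0
```

```bash
python3 - <<'E'
from h import *
s=env.state();print(s["tool_pos"].round(1),s["ee_rot"].round(3),s["force"].round(1))
a=[]
for c in("top","scene"):
    im=env.camera(c)[:,:,::-1].copy()
    for d in env.mark_of("tart",c)[:5]:print(c,round(d["confidence"],2),np.round(d["location"],1),ray(c,d["location"],0).round(1))
    u=proj(c,[520,-10,0]);x,y=int(u[0])-50,int(u[1])-(45 if c=="top" else 37);print(x,y)
    a.append(cv2.resize(im[y:y+75,x:x+100],(400,300),interpolation=cv2.INTER_CUBIC))
cv2.imwrite("pics/pb.png",np.hstack(a))
E
```

```text
[401.2   1.   81.6] [3.141 0.    2.19 ] [ 0.9 -0.4 -1.5]
top 0.82 [278.4 240.4] [594.  122.3   0. ]
top 0.73 [339.3 298.4] [476.6  -7.    0. ]
top 0.57 [397.4 235.4] [ 609.8 -125.5    0. ]
top 0.39 [275.8 220.4] [636.  129.1   0. ]
291 232
scene 0.88 [301.  217.6] [471.5  -9.6   0. ]
scene 0.72 [228.4 258.2] [ 598.2 -136.5    0. ]
scene 0.71 [296.1 255.6] [586.5 -10.2   0. ]
scene 0.55 [365.4 261.4] [597.7 119.4   0. ]
248 195
```

View pics/pb.png

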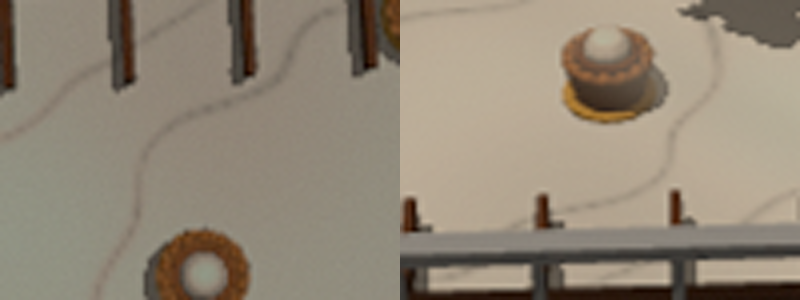

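The top crop shows the tart at (204,275), with the mouth of gap d between the divider ends at (124,85) and (243,78). It is nearly in line; next I work out the lateral offset.

```bash
python3 - <<'E'
from h import *
top=lambda p,z:ray("top",np.array(p)/4+[291,232],z)[:2]
sc=lambda p,z:ray("scene",(np.array(p)-[400,0])/4+[248,195],z)[:2]
for n,f,A,B,t,zt in(("top",top,(124,85),(243,78),(204,275),28),("topcream",top,(124,85),(243,78),(204,273),37),("scene",sc,(677,194),(542,198),(607,95),3)):
    a,b=f(A,22),f(B,22);m=(a+b)/2;r=.076;ux=np.array([np.cos(r),np.sin(r)]);uy=np.array([-ux[1],ux[0]]);d=f(t,zt)-m
    print(n,a.round(1),b.round(1),"mid",m.round(1),"tart",f(t,zt).round(1),"rack x from mouth",d@ux,"lateral",d@uy)
E
```

```text
top [567.   30.5] [571.9 -30. ] mid [5.694e+02 3.000e-01] tart [471.8 -11.8] rack x from mouth -98.22471450062773 lateral -4.581509112282426
topcream [567.   30.5] [571.9 -30. ] mid [5.694e+02 3.000e-01] tart [472.8 -11.5] rack x from mouth -97.24823478791917 lateral -4.374494119152655
scene [575.7  29.3] [580.7 -33.4] mid [578.2  -2. ] tart [479.1 -11.5] rack x from mouth -99.54459038943229 lateral -1.9102090081846
```

{"name": "drive_tool", "arguments": {"rows": [{"travel": [0.055, -0.04, 0], "angular": [0, 0, 0.33], "jaw": 16}, {"travel": [0.055, -0.04, 0], "angular": [0, 0, 0.33], "jaw": 16}, {"travel": [0.055, -0.04, 0], "angular": [0, 0, 0.33], "jaw": 16}, {"travel": [0.055, -0.04, 0], "angular": [0, 0, 0.33], "jaw": 16}, {"travel": [0.055, -0.04, 0], "angular": [0, 0, 0.33], "jaw": 16}, {"travel": [0.055, -0.04, 0], "angular": [0, 0, 0.33], "jaw": 16}, {"travel": [0.055, -0.04, 0], "angular": [0, 0, 0.33], "jaw": 16}, {"travel": [0.055, -0.04, -0.03], "angular": [0, 0, 0.33], "jaw": 16}]}}

```text
t: 9.62
tool_pos: [425.3, -14.7, 69.9]
ee_rot: [-3.141, 0.002, -3.097]
force: [-0.6, 0.3, -0.4]
gripper_width: 15.8
gripper_force: 0.0
```

{"name": "drive_tool", "arguments": {"rows": [{"travel": [0, 0, -0.05], "angular": [0, 0, 0.02], "jaw": 16}, {"travel": [0, 0, -0.1], "angular": [0, 0, 0.02], "jaw": 16}, {"travel": [0, 0, -0.14], "angular": [0, 0, 0.02], "jaw": 16}, {"travel": [0, 0, -0.15], "angular": [0, 0, 0.02], "jaw": 16}, {"travel": [0, 0, -0.15], "angular": [0, 0, 0.02], "jaw": 16}, {"travel": [0, 0, -0.15], "angular": [0, 0, 0.02], "jaw": 16}]}}

```text
t: 10.12
tool_pos: [424.1, -14.9, 9.2]
ee_rot: [3.141, -0.0, -3.039]
force: [-0.6, -1.3, 0.7]
gripper_width: 15.6
gripper_force: 0.0
```

{"name": "drive_tool", "arguments": {"rows": [{"travel": [0.02, 0.001, 0], "angular": [0, 0, -0.008], "jaw": 16}, {"travel": [0.04, 0.002, 0], "angular": [0, 0, -0.008], "jaw": 16}, {"travel": [0.065, 0.004, 0], "angular": [0, 0, -0.008], "jaw": 16}, {"travel": [0.09, 0.008, 0], "angular": [0, 0, -0.008], "jaw": 16}, {"travel": [0.12, 0.013, 0], "angular": [0, 0, -0.008], "jaw": 16}, {"travel": [0.15, 0.017, 0], "angular": [0, 0, -0.008], "jaw": 16}, {"travel": [0.175, 0.02, 0], "angular": [0, 0, -0.008], "jaw": 16}, {"travel": [0.187, 0.021, 0], "angular": [0, 0, -0.008], "jaw": 16}]}}

```text
t: 10.78
tool_pos: [501.2, -6.8, 9.9]
ee_rot: [-3.141, 0.002, -3.064]
force: [-1.2, 0.2, 0.8]
gripper_width: 15.8
gripper_force: 0.6
```

```bash
python3 - <<'E'
from h import *
s=env.state();print(s["tool_pos"].round(1),s["ee_rot"].round(3),s["force"].round(1))
a=[]
for c in("top","scene"):
    im=env.camera(c)[:,:,::-1].copy()
    u=proj(c,[560,0,0]);x,y=int(u[0])-50,int(u[1])-37;print(x,y)
    a.append(cv2.resize(im[y:y+75,x:x+100],(400,300),interpolation=cv2.INTER_CUBIC))
cv2.imwrite("pics/pc.png",np.hstack(a))
E
```

```text
[501.2  -6.8   9.9] [-3.141e+00  2.000e-03 -3.064e+00] [-1.2  0.2  0.8]
286 220
252 209
```

View pics/pc.png

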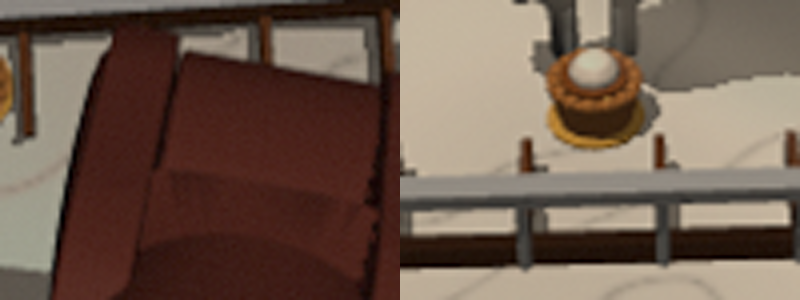

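The scene crop shows the tart centred at about (595,122), ahead of the divider ends at (526,138) and (660,134), which is gap d. In the top crop the arm covers it. Next I compute the lateral offset.

```bash
python3 - <<'E'
from h import *
sc=lambda p,z:ray("scene",(np.array(p)-[400,0])/4+[252,209],z)[:2]
r=.076;ux=np.array([np.cos(r),np.sin(r)]);uy=np.array([-ux[1],ux[0]])
a,b=sc((660,134),22),sc((526,138),22);m=(a+b)/2
for p,z in(((595.5,122),3),((594,93),26),((593,66),38)):
    d=sc(p,z)-m;print(m.round(1),sc(p,z).round(1),(d@ux).round(1),(d@uy).round(1))
E
```

```text
[575.4  -2.5] [543.4  -4.4] -32.0 0.5
[575.4  -2.5] [549.   -3.9] -26.5 0.6
[575.4  -2.5] [543.4  -4.4] -32.1 0.5
```

{"name": "drive_tool", "arguments": {"rows": [{"travel": [0.015, 0.001, 0], "angular": [0, 0, 0], "jaw": 16}, {"travel": [0.03, 0.002, 0], "angular": [0, 0, 0], "jaw": 16}, {"travel": [0.05, 0.004, 0], "angular": [0, 0, 0], "jaw": 16}, {"travel": [0.07, 0.005, 0], "angular": [0, 0, 0], "jaw": 16}, {"travel": [0.09, 0.007, 0], "angular": [0, 0, 0], "jaw": 16}, {"travel": [0.105, 0.008, 0], "angular": [0, 0, 0], "jaw": 16}, {"travel": [0.115, 0.009, 0], "angular": [0, 0, 0], "jaw": 16}, {"travel": [0.12, 0.009, 0], "angular": [0, 0, 0], "jaw": 16}]}}

```text
t: 11.55
tool_pos: [547.6, -3.2, 8.8]
ee_rot: [-3.142, 0.0, -3.064]
force: [-1.4, -0.1, 2.4]
gripper_width: 16.3
gripper_force: 0.8
```

{"name": "drive_tool", "arguments": {"rows": [{"travel": [0.005, 0, 0], "angular": [0, 0, 0], "jaw": 16}, {"travel": [0.01, 0.001, 0], "angular": [0, 0, 0], "jaw": 16}, {"travel": [0.015, 0.001, 0], "angular": [0, 0, 0], "jaw": 16}, {"travel": [0.02, 0.0015, 0], "angular": [0, 0, 0], "jaw": 16}, {"travel": [0.02, 0.0015, 0], "angular": [0, 0, 0], "jaw": 16}]}}

```text
t: 11.97
tool_pos: [555.4, -2.7, 9.0]
ee_rot: [-3.142, 0.001, -3.064]
force: [0.4, -0.9, 0.9]
gripper_width: 16.1
gripper_force: 0.0
```

{"name": "drive_tool", "arguments": {"rows": [{"travel": [0.004, 0, 0], "angular": [0, 0, 0], "jaw": 16}, {"travel": [0.008, 0.0005, 0], "angular": [0, 0, 0], "jaw": 16}, {"travel": [0.012, 0.001, 0], "angular": [0, 0, 0], "jaw": 16}, {"travel": [0.016, 0.001, 0], "angular": [0, 0, 0], "jaw": 16}, {"travel": [0.016, 0.001, 0], "angular": [0, 0, 0], "jaw": 16}]}}

```text
t: 12.38
tool_pos: [561.8, -2.3, 9.0]
ee_rot: [-3.142, 0.0, -3.064]
force: [-0.3, -0.1, 0.2]
gripper_width: 16.0
gripper_force: 0.0
```

{"name": "drive_tool", "arguments": {"rows": [{"travel": [0.003, 0, 0], "angular": [0, 0, 0], "jaw": 16}, {"travel": [0.006, 0.0005, 0], "angular": [0, 0, 0], "jaw": 16}, {"travel": [0.008, 0.0005, 0], "angular": [0, 0, 0], "jaw": 16}, {"travel": [0.01, 0.001, 0], "angular": [0, 0, 0], "jaw": 16}]}}

```text
t: 12.72
tool_pos: [565.3, -1.9, 8.9]
ee_rot: [-3.142, -0.0, -3.064]
force: [-1.6, -0.7, 1.7]
gripper_width: 16.0
gripper_force: 0.4
```

{"name": "drive_tool", "arguments": {"rows": [{"travel": [0.003, 0, 0], "angular": [0, 0, 0], "jaw": 16}, {"travel": [0.006, 0.0005, 0], "angular": [0, 0, 0], "jaw": 16}, {"travel": [0.008, 0.0005, 0], "angular": [0, 0, 0], "jaw": 16}, {"travel": [0.01, 0.001, 0], "angular": [0, 0, 0], "jaw": 16}]}}

```text
t: 13.05
tool_pos: [569.4, -1.5, 8.9]
ee_rot: [3.142, -0.0, -3.064]
force: [-1.6, 0.3, 0.3]
gripper_width: 15.9
gripper_force: 1.1
```

```bash
python3 - <<'E'
from h import *
s=env.state();print(s["tool_pos"].round(1),s["force"].round(1),s["torque"].round(2))
c="scene";im=env.camera(c)[:,:,::-1];u=proj(c,[600,0,0]);x,y=int(u[0])-50,int(u[1])-40;print(x,y)
cv2.imwrite("pics/pd.png",cv2.resize(im[y:y+60,x:x+100],None,fx=8,fy=8,interpolation=cv2.INTER_CUBIC))
E
```

```text
[569.4  -1.5   8.9] [-1.6  0.3  0.3] [-0.1   0.43 -0.06]
250 220
```

View pics/pd.png

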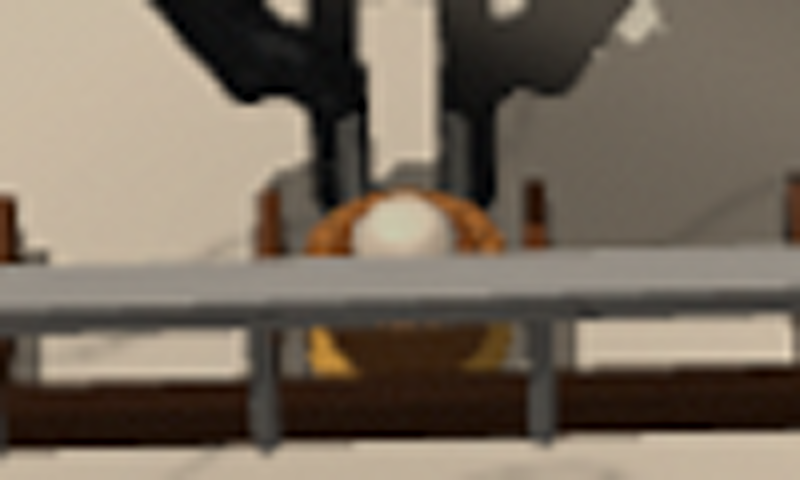

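The tart is centred in gap d at about (405,270), with its board close to the stop. I creep on until the force rises.

{"name": "drive_tool", "arguments": {"rows": [{"travel": [0.003, 0, 0], "angular": [0, 0, 0], "jaw": 16}, {"travel": [0.005, 0.0005, 0], "angular": [0, 0, 0], "jaw": 16}, {"travel": [0.0075, 0.0005, 0], "angular": [0, 0, 0], "jaw": 16}, {"travel": [0.0075, 0.0005, 0], "angular": [0, 0, 0], "jaw": 16}]}}

```text
t: 13.43
tool_pos: [569.7, -1.4, 8.5]
ee_rot: [-3.141, -0.005, -3.064]
force: [-9.7, -1.8, 7.9]
gripper_width: 16.2
gripper_force: 5.4
```

Blocked at about 10 N, at the expected home position. I back straight off, rise, and check.

{"name": "drive_tool", "arguments": {"rows": [{"travel": [-0.01, -0.001, 0], "angular": [0, 0, 0], "jaw": 16}, {"travel": [-0.04, -0.003, 0], "angular": [0, 0, 0], "jaw": 16}, {"travel": [-0.1, -0.008, 0], "angular": [0, 0, 0], "jaw": 16}, {"travel": [-0.2, -0.015, 0.03], "angular": [0, 0, 0], "jaw": 16}, {"travel": [-0.3, -0.023, 0.1], "angular": [0, 0, 0], "jaw": 16}, {"travel": [-0.4, -0.03, 0.2], "angular": [0, 0, 0], "jaw": 16}, {"travel": [-0.5, -0.04, 0.3], "angular": [0, 0, 0], "jaw": 16}, {"travel": [-0.55, -0.04, 0.35], "angular": [0, 0, 0], "jaw": 16}]}}

```text
t: 14.1
tool_pos: [367.9, -16.4, 133.0]
ee_rot: [-3.142, 0.001, -3.064]
force: [0.0, -0.9, 0.7]
gripper_width: 16.1
gripper_force: 0.0
```

```bash
python3 - <<'E'
from h import *
s=env.state();print(s["tool_pos"].round(1),s["force"].round(1))
im=env.camera("top")[:,:,::-1];a=cv2.resize(im[190:290,200:470],(800,296),interpolation=cv2.INTER_CUBIC)
b=cv2.resize(env.camera("scene")[:,:,::-1][185:315,180:470],(669,300),interpolation=cv2.INTER_CUBIC)
cv2.imwrite("pics/end.png",np.vstack([a,cv2.copyMakeBorder(b,0,0,0,131,0)]))
E
```

```text
[367.9 -16.4 133. ] [ 0.  -0.9  0.7]
```

View pics/end.png

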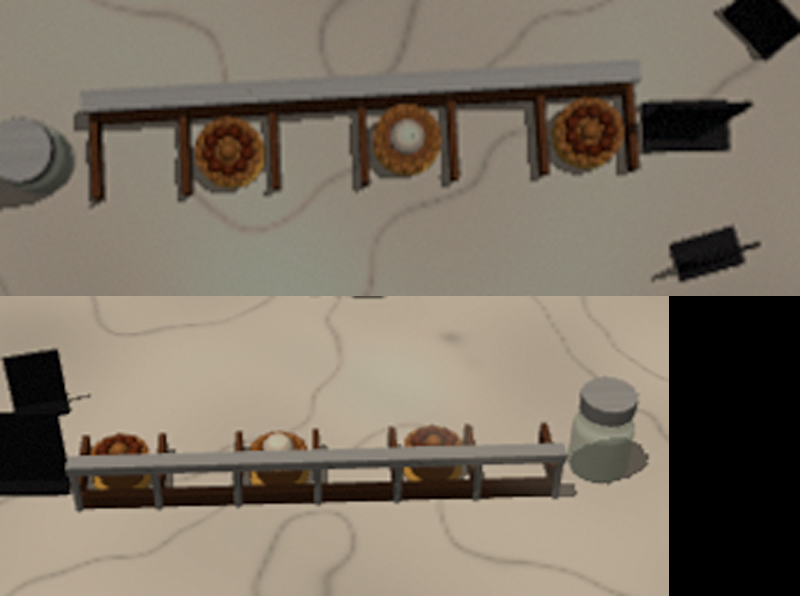

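The cream tart, at (407,138) in the top crop, sits in the third gap from the sign and as deep as or deeper than its neighbours. The nut tarts, sign and jar are unmoved.

```bash
python3 -c "
from workcell import env
print(env.close_job())"
```

```text
the job is handed in; nothing more can be done
None
```

I ran the fingertip along the rail behind the first, second and third gaps from the sign, then pushed the cream tart into that third gap until it stopped against the back stop; the job is handed in, with no verdict shown.

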